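Sort the parts of a stripped pump into their trays

TASK

Sort the loose parts of the stripped pump into the yellow trays: both hexagon nuts into the square tray, both shaft keys into the long narrow tray and the brass flanged bush into the round tray. Set every part flat on its tray's floor, not on top of another part or leaning on the wall, and the bush upright on its flange near the middle of its tray. Leave the little grease tin and the ball bearing that stand among them where they are.

Things in the scene. Friction and masses are not known exactly. Their poses are not given: they have to be found in the camera images.
- nut_a: A bare steel hexagon nut lying flat: 46 mm across flats, 53 mm across corners, 24 mm high, with a 30 mm hole through it, about 0.2 kg. Origin at its centre (12 mm above what it lies on), z along the hole, x square to one pair of flats (further pairs at 60 and 120 degrees). The two nuts are alike.
- nut_b: Another bare steel hexagon nut lying flat: 46 mm across flats, 53 mm across corners, 24 mm high, with a 30 mm hole through it, about 0.2 kg. Origin at its centre (12 mm above what it lies on), z along the hole, x square to one pair of flats (further pairs at 60 and 120 degrees). The two nuts are alike.
- key_a: A dark steel shaft key, a solid bar with round ends lying on its wide face: 90 mm long (x), 20 mm wide (y), 14 mm high (z), about 0.18 kg. Origin at its centre, 7 mm above what it lies on. The two keys are alike.
- key_b: Another dark steel shaft key, a solid bar with round ends lying on its wide face: 90 mm long (x), 20 mm wide (y), 14 mm high (z), about 0.18 kg. Origin at its centre, 7 mm above what it lies on. The two keys are alike.
- bush: Brass flanged bush standing upright on its flange: flange 60 mm across and 8 mm thick at the bottom, above it a round hub 40 mm across, 42 mm high in all, with a dark bore shown on top; about 0.3 kg. Origin at the centre of the flange's underside, z up along the bush.
- long_tray: Long narrow open tray, 90 mm (x) by 230 mm (y) outside, 82 by 222 mm inside: room for the two keys end to end along y. Yellow plastic, fixed to the bench; walls 4 mm thick, rim 25 mm above the bench, inner floor 4 mm above the bench. Origin at the centre of its underside, on the bench. 
- square_tray: Square open tray, 140 by 140 mm outside, 132 by 132 mm inside: room for the two nuts side by side. Yellow plastic, fixed to the bench; walls 4 mm thick, rim 25 mm above the bench, inner floor 4 mm above the bench. Origin at the centre of its underside, on the bench. x and y run along its sides.
- round_tray: Round open tray, 124 mm across outside, 116 mm inside. Yellow plastic, fixed to the bench; walls 4 mm thick, rim 25 mm above the bench, inner floor 4 mm above the bench. Origin at the centre of its underside, on the bench. 
- tin: Little grease tin, not to be moved: loose aluminium can 40 mm across with a black lid, 42 mm wide and 40 mm high. Origin at the centre of its underside.
- bearing: Ball bearing lying flat, not to be moved: loose steel disc 42 mm across and 13 mm high with a dark ring and dark centre. Origin at the centre of its underside.
There are look-alikes about, which are no part of the job. What is shaped like the key_b but orange is not meant. What is shaped like the key_a but green is not meant.

How it is judged:
By the outcome, as a careful person would: the job done as asked, in the order asked, and still so for the second after the job is handed in, with the robot touching nothing.
It also fails if it takes over 112 s, if anything falls off the work surface, if the arm or the gripper's body presses on something with over 40 N, if the wrist force passes 120 N, or if a joint passes its speed limit or range.

ROBOT

A 6-joint arm with a two-finger parallel gripper is mounted at the origin on the work surface. World frame = base frame: x ahead of the robot, y to its left, z up, the work surface at z = 0. Lengths are in m, angles in rad, forces in N, time in s.
With the tool pointing down it reaches from about 0.375 to 0.9 m from the base axis. Payload 3.1 kg.
Tool frame: the origin (TCP) lies at the centre of the arm's flange, where the gripper is bolted on; the fingertips stand robot.tip_extent ahead of it and the grasp point (between the pads) lies 164 mm ahead of it (robot.tip_extent is the distance from the TCP to the fingertips, in m); z points along the fingers, y is the line along which they close (so a half turn about z gives the same grasp; the last joint's range is limited). The gripper opens to 87 mm and grips with 3 to 60 N. Pads are 19 mm wide; open, the fingers measure 117 mm over their backs; the gripper's body (75 mm by 190 mm) begins 51 mm behind the grasp point.
Start: joints at [0.988, 0.527, 1.433, -0, 1.181, -0.178], TCP at [0.246, 0.574, 0.405] pointing down, gripper open.
Joint ranges: [-3.08, 3.08], [-0.75, 2.2], [0.22, 2.44], [-1.43, 4.57], [0, 2.65], [-2.85, 2.85]. Speed limits (rad/s): [2.79, 2.79, 3.14, 3.14, 3.14, 3.14].

INTERFACE

Orientations are given as a unit quaternion [x, y, z, w].
In Python, from rig import get_obs, camera, hand_in, cut_out, robot gives the robot as it stands.
- The arm moves only by the tool step_arm, never from a script. Its argument "rows" is a list of rows, each a list of 6 numbers: the shift along the world's x, y, z in m, then the turn, a rotation vector about the world's x, y, z in degrees. A call has 1 to 12 rows; each row shifts and turns the commanded pose from where the row before left it; what a row does not reach is not made up. A row lasts 1/8 s, in which the tool goes at most 62.5 mm and 10.7 degrees, less where a joint would pass 70% of its speed; a pose out of reach is approached as far as the arm can. A call is refused whole if a number of a shift passes 0.0625 or a number of a turn 10.7, either way. A call with a gripper value outside its range is refused whole. "jaw" is the finger opening in m, from 0 to 0.087, set as the call begins (left out, the last holds). The fingers move at their own pace and stop on an object; "squeeze" is the grip in N (left out, the last holds). Time passes only in rows, so rows that do not move let the fingers close. It gives the time, the measured TCP pose, the force, the opening and the grip force at its end, in the units of the state.
- get_obs(): the state, without advancing time (a new reading comes with each control period).
- camera(name): name is "scene" or "top" or "wrist"; returns a dict with "pixels" (384x512x3 uint8, blue, green, red), "depth" (384x512 float32, m along the optical axis (not along the pixel's ray), 0 where there is no reading), "fov_y" (degrees; the focal length in pixels is half the picture's height over the tangent of half this angle, whatever the lens; pixels are square), "cx", "cy" (the principal point, pixels), "extrinsics" (4x4, takes a point from camera to world coordinates); the wrist camera has in their place "mount" (4x4, takes a point from camera to tool coordinates, whose origin is the TCP and whose axes are the flange's). Camera axes: x right, y up, looking along -z (the intrinsics and any distortion apply to the point x, -y, -z); pixel columns grow to the right and rows downward; lengths in m; the calibration is good to about 2 mm. A picture is of the moment at which its call begins: read the wrist's pose just before it.
- hand_in(): hands the job in; it is judged then, once.
Trained networks look in the newest picture that a camera, given by its name, has taken for a name from the list of things; names that differ only in an ending like _2 or _b are one class to them, and where a whole thing is asked for, a point or a joint stands for the part that bears it (a point fixed in the world has none). Each returns a list of dicts, best first, with "confidence" (0 to 1); they miss things now and then, are a little off and sometimes report something else, mostly with a low value. They report only what shows in the picture. A call takes as long as a camera call. They do not tell look-alikes from the thing itself.
- cut_out(label, camera): "region" (384x512 bool, what is visible of it) and "extent" ([centre column, centre row, width, height] in pixels, round what is visible of it).
The state is a dict: "time": time; "q": joint angles; "joint_velocities": joint speeds; "joint_torque": joint torques, N m; "position": TCP position; "tool_rot": TCP orientation; "ft_force": force on the tool from outside, world axes, zero at the start; "moment": the same for the moment, N m; "grip_width": finger opening in m; "grip_force": force on a finger pad.
Only numpy, scipy, OpenCV 4.12 (cv2) and the standard library are available. Lean on these libraries where they do the work, as an engineer would, in place of code of your own. Each camera call takes 0.05 s, during which the arm holds its last target. There are 200 camera calls.

## Working session

There is one attempt and no reset: what is moved stays moved. The work goes in short steps, Python scripts to look and compute and a tool call to move; the robot and the scene stay as the last step left them, time stands still between calls to the robot, and variables do not carry over. Pictures are saved under pics/ and viewed, at most 14 in all, crops included, and the job is handed in when it is done.

Besides the shell and the picture viewer there is one more tool, called after "Request:" as name(argument=value, ...), one argument or row to a line, values as JSON. step_arm: Moves the arm, as the interface text tells. Its arguments: {"type":"object","properties":{"rows":{"type":"array"},"jaw":{"type":"number"},"squeeze":{"type":"number"}},"required":["rows"]}

```bash
mkdir -p pics; ls; python3 - <<'E'
from rig import *
import cv2,numpy as np
o=get_obs();print({k:np.round(v,3) for k,v in o.items()},robot.tip_extent)
ims=[]
for c in ("scene","top"):
    d=camera(c);cv2.imwrite(f"pics/{c}0.png",d["pixels"]);print(c,d["fov_y"],d["cx"],d["cy"],np.round(d["extrinsics"],3).tolist(),[k for k in d])
E
```

```text
pics
{'time': np.float64(0.0), 'q': array([ 0.988,  0.528,  1.434, -0.   ,  1.181, -0.179]), 'joint_velocities': array([-0.   , -0.001, -0.001,  0.001,  0.   ,  0.001]), 'joint_torque': array([ -0.   , -44.005, -17.659,   0.063,   0.058,  -0.   ]), 'position': array([0.246, 0.574, 0.404]), 'tool_rot': array([ 0.201,  0.98 , -0.001, -0.   ]), 'ft_force': array([-0.053,  0.203,  0.689]), 'moment': array([0.025, 0.068, 0.048]), 'grip_force': np.float64(0.0), 'grip_width': np.float64(0.087)} 0.1822
scene 42.17607587385309 254.437408609094 186.35353495103033 [[0.486, -0.745, 0.457, 1.085], [0.874, 0.41, -0.261, -0.355], [0.006, 0.527, 0.85, 1.149], [0.0, 0.0, 0.0, 1.0]] ['pixels', 'depth', 'fov_y', 'cx', 'cy', 'extrinsics']
top 48.962702873629446 255.2326932833829 192.84499774507978 [[-0.001, 0.995, -0.099, 0.397], [-1.0, 0.0, 0.014, -0.015], [0.014, 0.099, 0.995, 0.959], [0.0, 0.0, 0.0, 1.0]] ['pixels', 'depth', 'fov_y', 'cx', 'cy', 'extrinsics']
```

View pics/scene0.png

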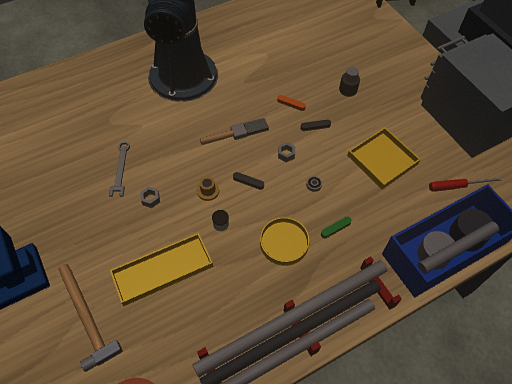

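View pics/top0.png

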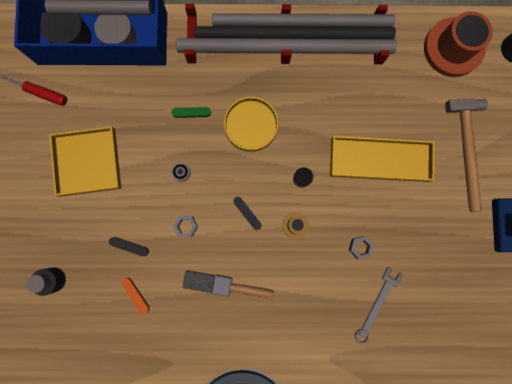

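The scene view shows the nuts at (287,152) and (150,197), the dark keys at (316,125) and (248,181), and the bush at (207,188). The top view shows the nuts at (186,226) and (361,247), the keys at (247,213) and (129,246), and the bush at (296,225). The trays in that view are square (84,162), round (251,124) and long (383,159). The tin is at (303,177) and the bearing at (181,172). The orange and green keys are decoys.

```bash
cat > h.py <<'E'
from rig import *
import cv2,numpy as np
from scipy.spatial.transform import Rotation as R
def cam(name):
    if name=="wrist":
        o=get_obs();d=camera(name)
        T=np.eye(4);T[:3,:3]=R.from_quat(o["tool_rot"]).as_matrix();T[:3,3]=o["position"]
        d["E"]=T@d["mount"]
    else:
        d=camera(name);d["E"]=d["extrinsics"]
    d["f"]=192/np.tan(np.radians(d["fov_y"]/2))
    return d
def pts(d,m):
    v,u=np.nonzero(m&(d["depth"]>0));z=d["depth"][v,u]
    p=np.c_[(u-d["cx"])/d["f"]*z,-(v-d["cy"])/d["f"]*z,-z,np.ones(len(z))]
    return (d["E"]@p.T).T[:,:3]
def ray(d,u,v,z):  # pixel onto world plane z
    r=d["E"][:3,:3]@np.array([(u-d["cx"])/d["f"],-(v-d["cy"])/d["f"],-1]);c=d["E"][:3,3]
    return c+r*(z-c[2])/r[2]
def top(P):
    """points within 5 mm of the top height: height, min-area rect"""
    h=np.percentile(P[:,2],92);Q=P[P[:,2]>h-.005]
    c,s,a=cv2.minAreaRect((Q[:,:2]*1000).astype(np.float32))
    if s[0]<s[1]: s=s[::-1];a+=90
    return h,np.round(c,1),np.round(s,1),round((a+90)%180-90,1),len(Q)
E
python3 - <<'E'
from h import *
for c in ("top","scene"):
    d=cam(c);print(c, 'bench z',np.median(pts(d,np.ones((384,512),bool))[:,2]))
    for l in ("nut_a","key_a","bush","tin","bearing","long_tray","square_tray","round_tray"):
        for r in cut_out(l,c):
            if r["confidence"]<.3: continue
            P=pts(d,r["region"])
            if len(P)<8: continue
            t=top(P);rgb=np.median(d["pixels"][r["region"]],0)
            print(l,round(r["confidence"],2),np.round(r["extent"]),"h%.4f"%t[0],*t[1:],"min z %.3f"%np.percentile(P[:,2],5),rgb)
E
```

```text
top bench z 0.0005903711079930929
nut_a 0.66 [361. 249.  27.  22.] h0.0257 [ 369.8 -263.1] [49.5 44.6] -75.9 188 min z 0.006 [106. 106. 111.]
nut_a 0.5 [188. 227.  24.  24.] h0.0263 [418.4 127.2] [49.2 44.8] 83.5 208 min z 0.000 [106. 106. 112.]
key_a 0.85 [127. 245.  41.  24.] h0.0163 [373.7 254.6] [89.4 19.9] 70.9 335 min z 0.010 [46. 46. 47.]
key_a 0.73 [249. 215.  26.  33.] h0.0161 [447.3  -9.8] [86.5 19.9] 38.0 314 min z -0.000 [53. 48. 48.]
key_a 0.66 [136. 298.  28.  34.] h0.0161 [266.1 236.9] [89.4 21.6] 35.5 363 min z 0.001 [ 35.  84. 184.]
key_a 0.59 [191. 111.  35.  12.] h0.0165 [680.1 118.4] [84.7 20.2] -88.0 298 min z 0.004 [39. 90. 31.]
bush 0.65 [296. 225.  29.  23.] h0.0438 [ 421.  -119.1] [38.9 37.3] -0.0 260 min z 0.006 [ 52. 105. 142.]
bush 0.5 [ 85. 159.  70.  71.] h0.0241 [564.7 355.3] [141.4 141.2] -82.4 572 min z 0.002 [ 45. 141. 185.]
tin 0.83 [303. 178.  20.  18.] h0.0420 [ 526.7 -133.9] [40.1 38.9] -44.9 270 min z 0.002 [25. 26. 28.]
bearing 0.87 [179. 171.  21.  18.] h0.0164 [541.3 142. ] [40.7 38.6] 62.8 247 min z 0.005 [66.  70.5 77. ]
long_tray 0.9 [384.
[... 1043 characters left out ...]
7.4 37.2] 58.5 138 min z 0.004 [37. 61. 82.]
tin 0.8 [221. 220.  20.  22.] h0.0425 [ 525.8 -135.3] [41.1 40.5] -28.1 182 min z 0.001 [24. 32. 39.]
bearing 0.49 [315. 182.  17.  17.] h0.0169 [541.4 139. ] [42.4 40. ] -51.6 130 min z 0.004 [38. 44. 51.]
long_tray 0.81 [161. 271. 100.  72.] h0.0243 [ 569.6 -318.4] [228.9  93.8] 86.8 581 min z 0.001 [ 41. 132. 168.]
square_tray 0.96 [384. 158.  73.  62.] h0.0241 [564.3 353.1] [145.6 141.5] -82.2 410 min z 0.001 [ 33. 116. 152.]
square_tray 0.31 [314. 184.  15.  14.] h0.0168 [541.4 139. ] [42.4 40. ] -51.6 133 min z 0.002 [40. 47. 53.]
round_tray 0.68 [282. 241.  48.  45.] h0.0236 [652.  -20.9] [122.4 121. ] -70.4 268 min z 0.001 [ 39. 126. 162.]
```

Request:
step_arm(
  rows=[
    [0.0215,-0.056,-0.01,0,0,-1.5],
    [0.0215,-0.056,-0.01,0,0,-1.5],
    [0.0215,-0.056,-0.01,0,0,-1.5],
    [0.0215,-0.056,-0.01,0,0,-1.5],
    [0.0215,-0.056,-0.01,0,0,-1.5],
    [0.0215,-0.056,-0.01,0,0,-1.5],
    [0.0215,-0.056,-0.01,0,0,-1.5],
    [0.0215,-0.055,-0.01,0,0,-1.5],
    [0,0,0,0,0,0],
  ],
  jaw=0.07,
  squeeze=25,
)

```text
time: 2.12
position: [0.4203, 0.124, 0.3245]
tool_rot: [0.306, 0.952, -0.0, 0.001]
ft_force: [0.9, -0.3, 0.3]
grip_width: 0.0697
grip_force: 0.0
```

```bash
cat >> h.py <<'E'
def yaw(o=None):
    o=o or get_obs();y=R.from_quat(o["tool_rot"]).as_matrix()
    return np.degrees(np.arctan2(y[1,1],y[0,1])),np.round(y[:,2],4)
def hexfit(P):
    """top face of nut: centre, flat normal angle mod 60 (smallest spread of support width)"""
    h=np.percentile(P[:,2],92);Q=P[np.abs(P[:,2]-h)<.004][:,:2]
    best=None
    for a in np.arange(0,60,.5):
        n=np.radians(a+np.array([0,60,120]));N=np.c_[np.cos(n),np.sin(n)];s=Q@N.T
        hi=np.percentile(s,99,axis=0);lo=np.percentile(s,1,axis=0);w=(hi-lo).sum()
        if best is None or w<best[0]: best=(w,a,np.linalg.lstsq(N,(hi+lo)/2,rcond=None)[0],hi-lo)
    return h,best[2],best[1],best[3]
E
python3 - <<'E'
from h import *
d=cam("wrist");o=get_obs();print(np.round(d["mount"],3).tolist(),o["position"],yaw(o))
cv2.imwrite("pics/w1.png",d["pixels"])
for l in ("nut_a","key_a","bearing"):
  for r in cut_out(l,"wrist"):
    P=pts(d,r["region"]);print(l,round(r["confidence"],2),np.round(r["extent"]),top(P), hexfit(P) if l[0]=="n" else "")
E
```

```text
[[0.0, 0.97, 0.244, 0.067], [1.0, -0.001, 0.001, 0.001], [0.001, 0.244, -0.97, 0.02], [0.0, 0.0, 0.0, 1.0]] [0.41908818 0.1257095  0.32465117] (np.float64(54.51497554293431), array([-0.e+00,  2.e-04, -1.e+00]))
nut_a 0.69 [259. 183.  47.  54.] (np.float64(0.024415463911163015), array([417.7, 127.9]), array([51. , 46.2]), 28.7, 1166) (np.float64(0.024415463911163015), array([0.41747948, 0.12823176]), np.float64(58.5), array([0.04425595, 0.04538779, 0.04521618]))
key_a 0.85 [195. 275.  29.  23.] (np.float64(0.014593731023920642), array([470.2,   9.4]), array([29.5, 21. ]), 36.6, 466) 
key_a 0.62 [345.  60. 100.  53.] (np.float64(0.014501173209896627), array([372.7, 254.4]), array([90. , 20.1]), 71.1, 2308) 
bearing 0.71 [324. 275.  16.  16.] (np.float64(0.013815997496501142), array([542. , 125.7]), array([23.5, 10. ]), -3.1, 151)
```

Request:
step_arm(
  rows=[
    [0,0.001,-0.04,0,0,4],
    [0,0,-0.04,0,0,0],
    [0,0,-0.04,0,0,0],
    [0,0,-0.017,0,0,0],
    [0,0,0,0,0,0],
  ],
)

```text
time: 2.95
position: [0.4173, 0.13, 0.1869]
tool_rot: [0.267, 0.964, -0.0, -0.001]
ft_force: [0.1, 0.3, -0.9]
grip_width: 0.0698
grip_force: 0.0
```

Request:
step_arm(
  rows=[
    [0,0,0,0,0,0],
    [0,0,0,0,0,0],
    [0,0,0,0,0,0],
    [0,0,0,0,0,0],
  ],
  jaw=0.03,
)

```text
time: 3.45
position: [0.4181, 0.1284, 0.1885]
tool_rot: [0.269, 0.963, 0.0, 0.0]
ft_force: [-0.8, 0.3, 6.4]
grip_width: 0.0457
grip_force: 25.0
```

Request:
step_arm(
  rows=[
    [0,0,0.03,0,0,0],
    [0,0,0.04,0,0,0],
    [0.0237,0.043,0.01,0,0,-8.5],
    [0.0237,0.043,0,0,0,-8.5],
    [0.0237,0.043,0,0,0,-8.5],
    [0.0237,0.043,0,0,0,-8.5],
    [0.0237,0.043,0,0,0,-8.5],
    [0.0237,0.043,0,0,0,-8.5],
    [0,0,0,0,0,0],
    [0,0,0,0,0,0],
  ],
)

```text
time: 4.7
position: [0.5594, 0.386, 0.2666]
tool_rot: [0.657, 0.754, -0.002, -0.001]
ft_force: [0.4, -1.0, -1.9]
grip_width: 0.0459
grip_force: 25.0
```

```bash
python3 - <<'E'
from h import *
d=cam("wrist");o=get_obs();print(o["position"],yaw(o),o["grip_width"])
cv2.imwrite("pics/w2.png",d["pixels"])
for l in ("nut_a","square_tray"):
  for r in cut_out(l,"wrist"):
    P=pts(d,r["region"]);print(l,round(r["confidence"],2),np.round(r["extent"]),top(P),np.percentile(P[:,2],[5,50]))
E
```

```text
[0.55928747 0.38551611 0.26676376] (np.float64(7.822086740532054), array([-0.0033, -0.0018, -1.    ])) 0.04587188645954761
nut_a 0.75 [257. 240.  94.  97.] (np.float64(0.10239084997724852), array([558.4, 387.4]), array([52.1, 45.9]), -82.3, 3070) [0.08138262 0.10132418]
square_tray 0.88 [259. 219. 190. 137.] (np.float64(0.024504103261807686), array([559.1, 392.2]), array([140.3,  67.3]), 7.7, 2266) [0.00265265 0.00395053]
```

View pics/w2.png

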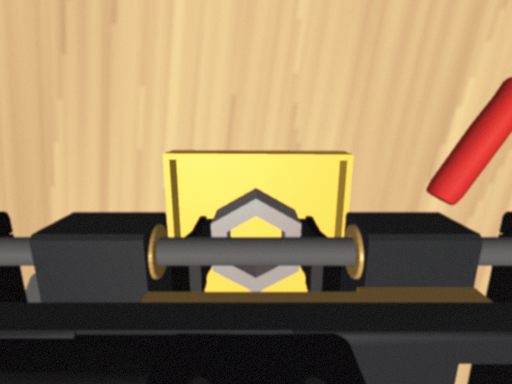

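The wrist view shows the nut held level at about (257,240), above the far half of the square tray, whose left and right walls are near columns 172 and 344.

Request:
step_arm(
  rows=[
    [0,0,-0.04,0,0,0],
    [0,0,-0.025,0,0,0],
    [0,0,-0.007,0,0,0],
    [0,0,-0.002,0,0,0],
    [0,0,0,0,0,0],
  ],
)

```text
time: 5.48
position: [0.5608, 0.3865, 0.1949]
tool_rot: [0.657, 0.754, 0.001, 0.0]
ft_force: [-0.8, -0.0, -1.9]
grip_width: 0.0459
grip_force: 25.0
```

Request:
step_arm(
  rows=[
    [0,0,0,0,0,0],
    [0,0,0,0,0,0],
    [0,0,0,0,0,0],
  ],
  jaw=0.062,
)

```text
time: 5.85
position: [0.5605, 0.3867, 0.1945]
tool_rot: [0.657, 0.754, 0.001, 0.0]
ft_force: [0.5, -0.1, -0.1]
grip_width: 0.0606
grip_force: 0.0
```

Request:
step_arm(
  rows=[
    [0,0,0.04,0,0,0],
    [0,0,0.05,0,0,0],
    [0,0,0.04,0,0,0],
  ],
  jaw=0.07,
)

```text
time: 6.22
position: [0.5604, 0.3866, 0.3259]
tool_rot: [0.657, 0.754, 0.001, 0.0]
ft_force: [0.5, 0.1, 0.3]
grip_width: 0.0694
grip_force: 0.0
```

Request:
step_arm(
  rows=[
    [-0.0158,-0.0542,0,0,0,0.5],
    [-0.0158,-0.0542,0,0,0,0.5],
    [-0.0158,-0.0542,0,0,0,0.5],
    [-0.0158,-0.0542,0,0,0,0.5],
    [-0.0158,-0.0542,0,0,0,0.5],
    [-0.0158,-0.0542,0,0,0,0.5],
    [-0.0158,-0.0542,0,0,0,0.5],
    [-0.0158,-0.0542,0,0,0,0.5],
    [-0.0158,-0.0542,0,0,0,0.5],
    [-0.0158,-0.0542,0,0,0,0.5],
    [-0.0158,-0.0542,0,0,0,0.5],
    [-0.0158,-0.0542,0,0,0,0.5],
  ],
)

```text
time: 7.72
position: [0.37, -0.2658, 0.3242]
tool_rot: [0.617, 0.787, -0.0, 0.001]
ft_force: [0.4, -1.0, 0.3]
grip_width: 0.0702
grip_force: 0.0
```

Request:
step_arm(
  rows=[
    [0,0,0,0,0,0],
  ],
)

```text
time: 7.85
position: [0.3704, -0.2682, 0.3243]
tool_rot: [0.619, 0.785, -0.001, 0.002]
ft_force: [1.0, -0.0, 0.1]
grip_width: 0.0697
grip_force: 0.0
```

```bash
cat > look.py <<'E'
import sys
from h import *
d=cam("wrist");o=get_obs();print(o["time"],np.round(o["position"],4),yaw(o),np.round(o["q"],2),o["grip_width"])
cv2.imwrite("pics/%s.png"%sys.argv[1],d["pixels"])
for l in sys.argv[2:]:
  for r in cut_out(l,"wrist"):
    if r["confidence"]<.4: continue
    P=pts(d,r["region"])
    if len(P)<20: continue
    t=top(P);print(l,round(r["confidence"],2),np.round(r["extent"]),"h%.4f"%t[0],*t[1:],[np.round(x,4) for x in hexfit(P)[1:]] if l[0]=="n" else "",np.median(d["pixels"][r["region"]],0))
E
python3 look.py w3 nut_a
```

```text
7.9 [ 0.3703 -0.2657  0.324 ] (np.float64(13.563946323752864), array([ 9.e-04, -8.e-04, -1.e+00])) [-0.87  0.44  1.93  0.    0.77 -1.11] 0.07010123053231282
nut_a 0.9 [257. 182.  50.  59.] h0.0245 [ 369.8 -263.2] [51.5 44.7] -75.3 1125 [array([ 0.3702, -0.2633]), np.float64(12.5), array([0.0439, 0.0447, 0.0451])] [179. 187. 192.]
```

Request:
step_arm(
  rows=[
    [0,0.001,-0.04,0,0,0],
    [0,0,-0.04,0,0,0],
    [0,0,-0.04,0,0,0],
    [0,0,-0.017,0,0,0],
    [0,0,0,0,0,0],
  ],
)

```text
time: 8.57
position: [0.3709, -0.261, 0.1858]
tool_rot: [0.616, 0.788, 0.0, -0.002]
ft_force: [0.8, -0.1, -0.3]
grip_width: 0.0699
grip_force: 0.0
```

Request:
step_arm(
  rows=[
    [0,0,0,0,0,0],
    [0,0,0,0,0,0],
    [0,0,0,0,0,0],
    [0,0,0,0,0,0],
  ],
  jaw=0.03,
)

```text
time: 9.07
position: [0.3708, -0.263, 0.1875]
tool_rot: [0.617, 0.787, -0.0, 0.001]
ft_force: [0.6, 1.5, 6.2]
grip_width: 0.0458
grip_force: 24.9
```

Request:
step_arm(
  rows=[
    [0,0,0.04,0,0,0],
    [0,0,0.05,0,0,0],
  ],
)

```text
time: 9.32
position: [0.3703, -0.2628, 0.2768]
tool_rot: [0.617, 0.787, 0.0, -0.002]
ft_force: [0.5, -0.6, -1.5]
grip_width: 0.0455
grip_force: 24.9
```

Request:
step_arm(
  rows=[
    [0.018,0.0532,0,0,0,-0.5],
    [0.018,0.0532,0,0,0,-0.5],
    [0.018,0.0532,0,0,0,-0.5],
    [0.018,0.0532,0,0,0,-0.5],
    [0.018,0.0532,0,0,0,-0.5],
    [0.018,0.0532,0,0,0,-0.5],
    [0.018,0.0532,0,0,0,-0.5],
    [0.018,0.0532,0,0,0,-0.5],
    [0.018,0.0532,0,0,0,-0.5],
    [0.018,0.0532,0,0,0,-0.5],
    [0.018,0.0532,0,0,0,-0.5],
    [0,0,0,0,0,-0.5],
  ],
)

```text
time: 10.82
position: [0.5691, 0.3259, 0.2765]
tool_rot: [0.656, 0.755, 0.002, 0.0]
ft_force: [-0.2, -0.3, -1.3]
grip_width: 0.0455
grip_force: 24.9
```

Request:
step_arm(
  rows=[
    [0,0,0,0,0,0],
  ],
)

```text
time: 10.95
position: [0.5678, 0.322, 0.2759]
tool_rot: [0.657, 0.754, -0.001, -0.001]
ft_force: [0.6, -0.7, -1.4]
grip_width: 0.0457
grip_force: 24.9
```

```bash
python3 look.py w4 nut_a square_tray
```

```text
11.0 [0.5679 0.3213 0.276 ] (np.float64(7.7900888286971135), array([-0.0027, -0.0014, -1.    ])) [ 0.34  0.72  1.46 -0.    0.97  0.21] 0.04617710464674185
nut_a 0.77 [260. 243.  94. 102.] h0.1126 [567.3 323.4] [51.5 45.6] -82.2 3047 [array([0.5674, 0.3217]), np.float64(8.0), array([0.0436, 0.0455, 0.0456])] [153. 160. 171.]
nut_a 0.6 [259. 115.  65.  73.] h0.0285 [560.9 387.6] [51.9 46. ] 37.7 2055 [array([0.5609, 0.3877]), np.float64(9.5), array([0.0448, 0.0452, 0.0452])] [184. 179. 182.]
square_tray 0.67 [257. 146. 195. 172.] h0.0242 [563.5 358. ] [140.7 135.7] 7.8 3804  [104. 231. 251.]
```

View pics/w4.png

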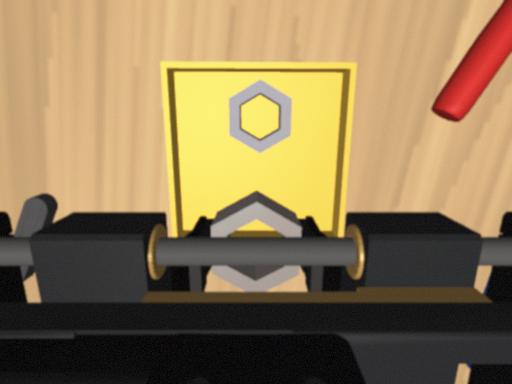

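The first nut lies flat in the tray at (260,115), with its top at about 28 mm. The second hangs in the jaws at (258,243), clear of it.

Request:
step_arm(
  rows=[
    [0,0,-0.04,0,0,0],
    [0,0,-0.033,0,0,0],
    [0,0,-0.008,0,0,0],
    [0,0,-0.003,0,0,0],
    [0,0,0,0,0,0],
  ],
)

```text
time: 11.72
position: [0.5693, 0.3222, 0.1939]
tool_rot: [0.658, 0.753, 0.001, 0.001]
ft_force: [-0.2, 0.6, -1.1]
grip_width: 0.0461
grip_force: 24.9
```

Request:
step_arm(
  rows=[
    [0,0,0,0,0,0],
    [0,0,0,0,0,0],
    [0,0,0,0,0,0],
    [0,0,0.04,0,0,0],
    [0,0,0.05,0,0,0],
  ],
  jaw=0.062,
)

```text
time: 12.35
position: [0.5682, 0.3221, 0.2825]
tool_rot: [0.657, 0.754, -0.001, -0.001]
ft_force: [1.9, -0.1, 1.1]
grip_width: 0.062
grip_force: 0.0
```

Request:
step_arm(
  rows=[
    [-0.0325,-0.0113,0.003,0,0,-4.5],
    [-0.0325,-0.0113,0.003,0,0,-4.5],
    [-0.0325,-0.0113,0.003,0,0,-4.5],
    [-0.0325,-0.0113,0.003,0,0,-4.5],
    [-0.0325,-0.0113,0.003,0,0,-4.5],
    [-0.0325,-0.0113,0.003,0,0,-4.5],
    [0,0,0,0,0,0],
    [0,0,0,0,0,0],
  ],
  jaw=0.045,
)

```text
time: 13.35
position: [0.3749, 0.2549, 0.3012]
tool_rot: [0.815, 0.58, 0.002, 0.0]
ft_force: [0.0, 1.0, 0.6]
grip_width: 0.0452
grip_force: 0.0
```

```bash
python3 look.py w5 key_a; python3 - <<'E'
from h import *
d=cam("top")
for r in cut_out("nut_a","top"): print(r["confidence"],top(pts(d,r["region"])))
E
```

```text
13.4 [0.3752 0.255  0.3011] (np.float64(-19.17080346432828), array([ 0.003,  0.001, -1.   ])) [ 0.35  0.48  1.95 -0.    0.71  0.68] 0.04516614207294781
key_a 0.82 [254. 190.  24.  93.] h0.0146 [373.  255.6] [87.9 19.7] 71.2 1948  [113. 109. 106.]
key_a 0.75 [176. 219.  21.  31.] h0.0147 [318.  276.9] [98.  19.4] 40.0 378  [ 84. 165. 253.]
0.96 (np.float64(0.02999799142743298), array([561.8, 387.3]), array([50.5, 46.4]), 40.3, 224)
0.83 (np.float64(0.02993429796934138), array([570.1, 321.7]), array([49.3, 46.2]), -19.9, 218)
0.46 (np.float64(0.02491148233888828), array([550.1, 347. ]), array([171.5, 154.9]), 7.4, 585)
```

Request:
step_arm(
  rows=[
    [-0.001,0.001,-0.05,0,0,0],
    [0,0,-0.04,0,0,0],
    [0,0,-0.02,0,0,0],
    [0,0,-0.006,0,0,0],
    [0,0,0,0,0,0],
  ],
)

```text
time: 14.18
position: [0.3731, 0.2556, 0.1846]
tool_rot: [0.815, 0.579, 0.0, 0.0]
ft_force: [0.6, -0.1, 0.0]
grip_width: 0.0451
grip_force: 0.0
```

Request:
step_arm(
  rows=[
    [0,0,0,0,0,0],
    [0,0,0,0,0,0],
    [0,0,0,0,0,0],
    [0,0,0,0,0,0],
  ],
  jaw=0.01,
)

```text
time: 14.68
position: [0.373, 0.2556, 0.1853]
tool_rot: [0.815, 0.579, 0.001, 0.0]
ft_force: [0.9, -0.1, 4.4]
grip_width: 0.0197
grip_force: 25.0
```

Request:
step_arm(
  rows=[
    [0,0,0.04,0,0,0],
    [0,0,0.05,0,0,0],
  ],
)

```text
time: 14.92
position: [0.3723, 0.2552, 0.2747]
tool_rot: [0.815, 0.579, -0.002, -0.001]
ft_force: [0.7, 0.6, -2.0]
grip_width: 0.0198
grip_force: 25.0
```

Request:
step_arm(
  rows=[
    [0.0162,-0.052,0,0,0,1.35],
    [0.0162,-0.052,0,0,0,1.35],
    [0.0162,-0.052,0,0,0,1.35],
    [0.0162,-0.052,0,0,0,1.35],
    [0.0162,-0.052,0,0,0,1.35],
    [0.0162,-0.052,0,0,0,1.35],
    [0.0162,-0.052,0,0,0,1.35],
    [0.0162,-0.052,0,0,0,1.35],
    [0.0162,-0.052,0,0,0,1.35],
    [0.0162,-0.052,0,0,0,1.35],
    [0.0162,-0.052,0,0,0,1.35],
    [0.0162,-0.052,0,0,0,1.35],
  ],
)

```text
time: 16.42
position: [0.5669, -0.3699, 0.2739]
tool_rot: [0.725, 0.689, 0.0, -0.001]
ft_force: [0.0, 0.7, -2.0]
grip_width: 0.0196
grip_force: 25.0
```

Request:
step_arm(
  rows=[
    [0,0,0,0,0,0],
  ],
)

```text
time: 16.55
position: [0.5675, -0.3729, 0.2744]
tool_rot: [0.727, 0.687, -0.0, 0.002]
ft_force: [0.4, 0.5, -1.5]
grip_width: 0.0194
grip_force: 25.0
```

```bash
python3 look.py w6 key_a long_tray
```

```text
16.6 [ 0.5667 -0.3703  0.2738] (np.float64(-3.1493184653915867), array([-5.e-04,  6.e-04, -1.e+00])) [-0.74  0.75  1.39  0.    1.   -0.69] 0.019920908453601886
key_a 0.64 [257. 226.  40. 132.] h0.1035 [ 567.7 -365.7] [73.1 20.5] 87.3 3595  [92. 93. 92.]
long_tray 0.9 [255. 120. 138. 238.] h0.0240 [ 571.1 -305.3] [151.6  90.3] 86.8 2935  [107. 234. 252.]
```

View pics/w6.png

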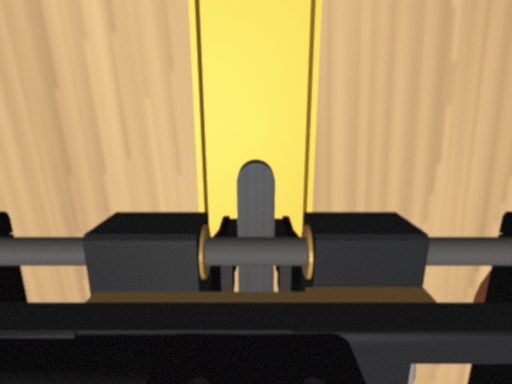

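The key is held centred at column 257, parallel to the long tray's walls (about columns 200 and 312).

Request:
step_arm(
  rows=[
    [0,0,-0.04,0,0,0],
    [0,0,-0.033,0,0,0],
    [0,0,-0.008,0,0,0],
    [0,0,-0.003,0,0,0],
    [0,0,0,0,0,0],
  ],
)

```text
time: 17.32
position: [0.5676, -0.3685, 0.192]
tool_rot: [0.725, 0.689, 0.0, 0.001]
ft_force: [0.4, -0.7, -1.9]
grip_width: 0.0191
grip_force: 25.0
```

Request:
step_arm(
  rows=[
    [0,0,0,0,0,0],
    [0,0,0,0,0,0],
    [0,0,0,0,0,0],
    [0,0,0.04,0,0,0],
    [0,0,0.06,0,0,0],
  ],
  jaw=0.036,
)

```text
time: 17.95
position: [0.5664, -0.3681, 0.2896]
tool_rot: [0.725, 0.688, -0.0, -0.003]
ft_force: [0.0, -0.6, 0.4]
grip_width: 0.0358
grip_force: 0.0
```

Request:
step_arm(
  rows=[
    [-0.017,0.051,0.002,0,0,-7.1],
    [-0.017,0.051,0.002,0,0,-7.1],
    [-0.017,0.051,0.002,0,0,-7.1],
    [-0.017,0.051,0.002,0,0,-7.1],
    [-0.017,0.051,0.002,0,0,-7.1],
    [-0.017,0.051,0.002,0,0,-7.1],
    [-0.017,0.051,0.002,0,0,-7.1],
    [0,0,0,0,0,0],
    [0,0,0,0,0,0],
  ],
  jaw=0.045,
)

```text
time: 19.08
position: [0.4488, -0.0117, 0.3052]
tool_rot: [0.947, 0.321, 0.001, 0.001]
ft_force: [0.3, 0.2, -0.3]
grip_width: 0.0451
grip_force: 0.0
```

```bash
python3 look.py w7 key_a; python3 - <<'E'
from h import *
d=cam("top")
for r in cut_out("key_a","top"): print(r["confidence"],top(pts(d,r["region"])))
E
```

```text
19.125 [ 0.4491 -0.0123  0.3051] (np.float64(-52.68896655607727), array([ 2.3e-03, -8.0e-04, -1.0e+00])) [-0.28  0.47  1.96 -0.    0.71  0.64] 0.04504658223848311
key_a 0.88 [253. 188.  25.  93.] h0.0145 [447.4  -9.5] [88.9 20. ] 38.1 1918  [117. 109. 106.]
0.83 (np.float64(0.016389754871374923), array([679.8, 119.2]), array([87.3, 21.3]), -89.4, 318)
0.54 (np.float64(0.020127970268307593), array([ 567.6, -369.6]), array([90.2, 19.8]), 86.9, 304)
```

Request:
step_arm(
  rows=[
    [-0.001,0.002,-0.05,0,0,1],
    [0,0,-0.04,0,0,0],
    [0,0,-0.022,0,0,0],
    [0,0,-0.008,0,0,0],
    [0,0,0,0,0,0],
  ],
)

```text
time: 19.9
position: [0.4474, -0.0101, 0.1845]
tool_rot: [0.945, 0.328, -0.0, -0.0]
ft_force: [-0.3, -0.2, -0.4]
grip_width: 0.0447
grip_force: 0.0
```

Request:
step_arm(
  rows=[
    [0,0,0,0,0,0],
    [0,0,0,0,0,0],
    [0,0,0,0,0,0],
    [0,0,0,0,0,0],
  ],
  jaw=0.01,
)

```text
time: 20.4
position: [0.4474, -0.0096, 0.1853]
tool_rot: [0.945, 0.328, 0.001, 0.0]
ft_force: [0.3, 0.1, 5.2]
grip_width: 0.0195
grip_force: 25.0
```

Request:
step_arm(
  rows=[
    [0,0,0.04,0,0,0],
    [0,0,0.05,0,0,0],
    [0.021,-0.0427,0,0,0,8.1],
    [0.021,-0.0427,0,0,0,8.1],
    [0.021,-0.0427,0,0,0,8.1],
    [0.021,-0.0427,0,0,0,8.1],
    [0.021,-0.0427,0,0,0,8.1],
    [0.021,-0.0427,0,0,0,8.1],
    [0,0,0,0,0,0],
    [0,0,0,0,0,0],
  ],
)

```text
time: 21.65
position: [0.5722, -0.2651, 0.2738]
tool_rot: [0.726, 0.687, -0.0, -0.002]
ft_force: [0.5, 0.6, -1.2]
grip_width: 0.02
grip_force: 25.0
```

```bash
python3 look.py w8 key_a long_tray
```

```text
21.7 [ 0.5722 -0.2645  0.2739] (np.float64(-3.102821802708271), array([-0.0028,  0.0023, -1.    ])) [-0.61  0.7   1.52  0.    0.93 -0.56] 0.020052710360083627
key_a 0.85 [256. 224.  41. 132.] h0.1029 [ 572.  -256.7] [74.9 19.8] 86.7 3580  [ 99. 100. 100.]
long_tray 0.73 [258. 207. 126. 166.] h0.0246 [ 574.8 -236.9] [90.2 70.6] -3.1 1701  [114. 242. 254.]
```

Request:
step_arm(
  rows=[
    [0,0,-0.04,0,0,0],
    [0,0,-0.033,0,0,0],
    [0,0,-0.008,0,0,0],
    [0,0,-0.003,0,0,0],
    [0,0,0,0,0,0],
  ],
)

```text
time: 22.42
position: [0.5736, -0.2658, 0.1919]
tool_rot: [0.726, 0.688, 0.0, 0.001]
ft_force: [-0.2, 0.2, -1.7]
grip_width: 0.0196
grip_force: 25.0
```

Request:
step_arm(
  rows=[
    [0,0,0,0,0,0],
    [0,0,0,0,0,0],
    [0,0,0,0,0,0],
    [0,0,0.04,0,0,0],
    [0,0,0.05,0,0,0],
    [0,0,0.04,0,0,0],
  ],
  jaw=0.036,
)

```text
time: 23.18
position: [0.5732, -0.2658, 0.3228]
tool_rot: [0.726, 0.688, 0.0, 0.001]
ft_force: [0.5, -0.0, 0.6]
grip_width: 0.0358
grip_force: 0.0
```

Request:
step_arm(
  rows=[
    [-0.038,0.0365,0,0,0,0],
    [-0.038,0.0365,0,0,0,0],
    [-0.038,0.0365,0,0,0,0],
    [-0.038,0.0365,0,0,0,0],
    [0,0,0,0,0,0],
    [0,0,0,0,0,0],
  ],
  jaw=0.065,
)

```text
time: 23.92
position: [0.4219, -0.1202, 0.3213]
tool_rot: [0.726, 0.688, 0.0, 0.001]
ft_force: [0.1, -0.9, -0.6]
grip_width: 0.0649
grip_force: 0.0
```

```bash
python3 look.py w9 bush tin; python3 - <<'E'
from h import *
d=cam("top")
for r in cut_out("key_a","top"): print(r["confidence"],top(pts(d,r["region"])))
E
```

```text
23.975 [ 0.4224 -0.1206  0.3212] (np.float64(-3.105065335170141), array([ 0.0029, -0.0018, -1.    ])) [-0.53  0.43  1.97 -0.    0.74 -0.48] 0.06506948473505168
bush 0.92 [254. 182.  59.  59.] h0.0426 [ 420.2 -118.3] [39.5 39.1] -10.9 1527  [106. 188. 231.]
0.91 (np.float64(0.02004355654242469), array([ 568.1, -369.2]), array([89.5, 20.6]), 86.4, 316)
0.69 (np.float64(0.020060987356235817), array([ 574.3, -265.5]), array([86.8, 20.7]), 86.6, 316)
0.66 (np.float64(0.016481875049667444), array([680.1, 119.3]), array([87.7, 20.4]), -89.8, 314)
0.6 (np.float64(0.016110939993037265), array([266.2, 236.6]), array([88.1, 21.9]), 35.5, 355)
```

View pics/w9.png

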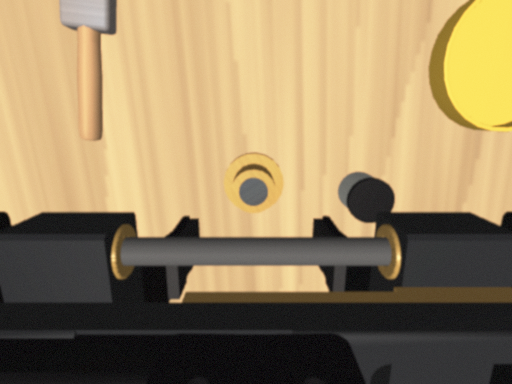

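The bush stands alone at (254,182), and the tin is at (365,195), clear of the fingers.

Request:
step_arm(
  rows=[
    [-0.0015,0.0015,-0.05,0,0,0],
    [0,0,-0.045,0,0,0],
    [0,0,-0.02,0,0,0],
    [0,0,-0.01,0,0,0],
    [0,0,0,0,0,0],
  ],
)

```text
time: 24.8
position: [0.4199, -0.1185, 0.1953]
tool_rot: [0.726, 0.688, -0.0, -0.0]
ft_force: [-0.5, 0.7, 0.5]
grip_width: 0.0649
grip_force: 0.0
```

Request:
step_arm(
  rows=[
    [0,0,0,0,0,0],
    [0,0,0,0,0,0],
    [0,0,0,0,0,0],
    [0,0,0,0,0,0],
  ],
  jaw=0.025,
)

```text
time: 25.3
position: [0.4199, -0.1183, 0.1963]
tool_rot: [0.726, 0.688, 0.0, 0.001]
ft_force: [0.1, 0.5, 4.7]
grip_width: 0.0394
grip_force: 25.0
```

Request:
step_arm(
  rows=[
    [0,0,0.04,0,0,0],
    [0,0,0.05,0,0,0],
    [0.0385,0.0166,0,0,0,0],
    [0.0385,0.0166,0,0,0,0],
    [0.0385,0.0166,0,0,0,0],
    [0.0385,0.0166,0,0,0,0],
    [0.0385,0.0166,0,0,0,0],
    [0.0385,0.0166,0,0,0,0],
    [0,0,0,0,0,0],
    [0,0,0,0,0,0],
  ],
)

```text
time: 26.55
position: [0.6494, -0.0184, 0.2845]
tool_rot: [0.726, 0.688, -0.001, -0.002]
ft_force: [-0.3, 0.9, -3.5]
grip_width: 0.0394
grip_force: 25.0
```

```bash
python3 look.py w10 bush round_tray
```

```text
26.6 [ 0.6491 -0.0186  0.2847] (np.float64(-3.0978009780934275), array([-4.1e-03,  6.0e-04, -1.0e+00])) [-0.2   0.7   1.46 -0.    0.98 -0.15] 0.03921972825325722
bush 0.7 [255. 236.  93. 110.] h0.1304 [646.5 -14.4] [49.7 39.6] -66.3 2580  [ 96. 174. 225.]
round_tray 0.77 [260. 177. 149. 117.] h0.0245 [652.6  -1.9] [123.3  91.1] -4.9 1742  [116. 244. 254.]
```

View pics/w10.png

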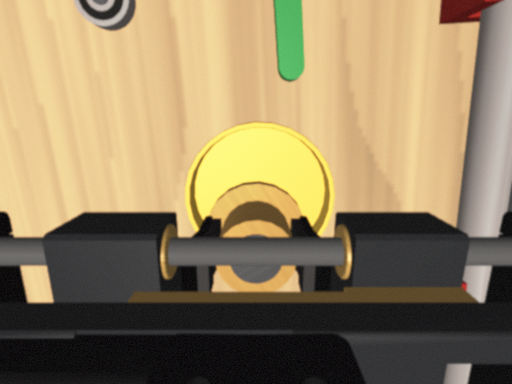

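The bush hangs upright at (255,236) over the round tray (centre near (260,195)). I'll check the clearance between the gripper body and the pipe rack before lowering.

```bash
python3 - <<'E'
from h import *
P=pts(cam("scene"),np.ones((384,512),bool))
for a in np.arange(.70,.86,.02):
    Q=P[(P[:,0]>a)&(P[:,0]<a+.02)&(P[:,1]<.08)&(P[:,1]>-.12)];print(round(a,2),np.round(np.percentile(Q[:,2],98),3) if len(Q) else None)
E
```

```text
0.7 0.218
0.72 0.218
0.74 0.217
0.76 0.005
0.78 0.005
0.8 0.051
0.82 0.05
0.84 0.045
0.86 0.045
```

Request:
step_arm(
  rows=[
    [0.001,0,-0.04,0,0,0],
    [0,0,-0.032,0,0,0],
    [0,0,-0.008,0,0,0],
    [0,0,-0.004,0,0,0],
    [0,0,0,0,0,0],
    [0,0,0,0,0,0],
  ],
)

```text
time: 27.5
position: [0.6521, -0.0187, 0.2031]
tool_rot: [0.726, 0.688, 0.001, 0.001]
ft_force: [0.0, 0.2, -3.3]
grip_width: 0.0397
grip_force: 25.0
```

Request:
step_arm(
  rows=[
    [0,0,0,0,0,0],
    [0,0,0,0,0,0],
    [0,0,0,0,0,0],
    [0,0,0.03,0,0,0],
    [0,0,0.05,0,0,0],
    [-0.06,0,0.05,0,0,0],
    [-0.06,0,0,0,0,0],
    [-0.06,0,0,0,0,0],
    [-0.04,0.06,0,0,0,0],
    [0,0.06,0,0,0,0],
    [0,0,0,0,0,0],
  ],
  jaw=0.058,
)

```text
time: 28.88
position: [0.4479, 0.0966, 0.3223]
tool_rot: [0.724, 0.69, 0.0, 0.0]
ft_force: [1.2, -0.7, -0.2]
grip_width: 0.0579
grip_force: 0.0
```

```bash
python3 - <<'E'
from h import *
for c in ("top","scene"):
    d=cam(c);cv2.imwrite(f"pics/{c}9.png",d["pixels"])
    for l in ("bush","round_tray","nut_a","key_a","tin","bearing"):
        for r in cut_out(l,c):
            if r["confidence"]>.4: print(c,l,round(r["confidence"],2),*top(pts(d,r["region"])))
E
```

```text
top bush 0.72 0.04771725552306763 [651.9 -19.2] [38.8 37.7] 0.2 247
top round_tray 0.72 0.024725548348859833 [651.1 -18.2] [122.  121.5] -45.3 322
top nut_a 0.86 0.0300644910989232 [561.  386.9] [50.3 46.9] 41.0 230
top nut_a 0.65 0.03063097355401884 [524.  250.5] [216.8  48.9] 57.1 213
top nut_a 0.56 0.024558891798690446 [650.6 -16.9] [122.1 119.8] 13.8 279
top key_a 0.93 0.01644937815702212 [680.3 119.3] [87.3 20.8] -88.8 309
top key_a 0.79 0.020161948575460276 [ 574.1 -265.8] [87.3 20.9] 87.3 307
top key_a 0.78 0.020088932119400323 [ 568.4 -367.7] [88.  20.5] 86.1 307
top tin 0.88 0.04230962449837982 [ 525.7 -134. ] [41.  37.4] -44.8 262
scene bush 0.79 0.048323782066169774 [651.9 -21.8] [38.5 37.1] -32.1 172
scene round_tray 0.86 0.02489350325338358 [651.8 -21. ] [122.8 120.4] -2.6 255
scene nut_a 0.71 0.03036655097148557 [570.  318.7] [50.3 47.4] -42.9 124
scene nut_a 0.66 0.030580784290643342 [561.9 384.7] [50.3 48.4] -54.3 115
scene key_a 0.8 0.016498353614096874 [679.8 117.2] [88.8 21.8] -88.1 217
scene key_a 0.77 0.02121747426058083 [ 574.3 -269. ] [85.2 22.2] 86.5 234
scene key_a 0.68 0.02128220401160955 [ 567.4 -371.4] [88.5 22.2] 85.5 259
scene tin 0.62 0.04291972546669938 [ 526.5 -135.8] [41.4 40.1] -49.7 174
scene bearing 0.73 0.016808246442176468 [541.7 139.6] [40.5 40.3] 8.0 137
scene bearing 0.67 0.030583409351179647 [562.3 385.1] [51.3 44.5] -81.8 115
scene bearing 0.43 0.02133807306154303 [ 567.8 -370.7] [85.6 21.7] 84.5 238
```

View pics/scene9.png

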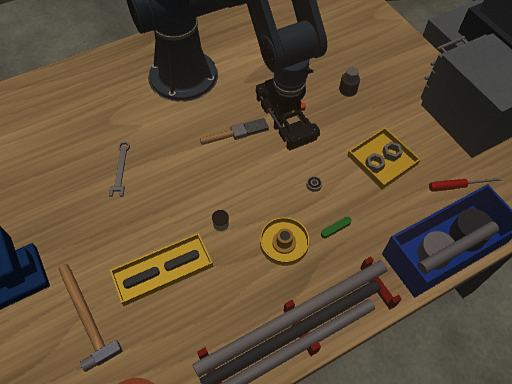

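Every part is flat in its tray: nuts at (375,161) and (392,150), keys at (142,277) and (181,260), and the bush centred at (284,238). The tin (221,220) and bearing (314,183) have not moved, so I'm handing in.

```bash
python3 -c "
from rig import *
print(hand_in())"
```

```text
the job is handed in; nothing more can be done
None
```

The job is handed in after about 29 s on the robot's clock: both nuts, both keys and the bush lie flat in their trays, the bush upright and centred, and the tin and bearing did not move.

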